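Issue a medicine carton from the stock rack

TASK

In the medicine store, draw the flat carton with the green band and green cross out of its lane by pressing a fingertip on its top and pulling it towards you, keeping it flat on the rack. Leave it lying squarely and wholly on the yellow strip in front of the lanes, and do not disturb the blue and orange cartons.

Things in the scene. Friction and masses are not known exactly. Their poses are not given: they have to be found in the camera images.
- carton_green: Flat, closed, rigid white carton, 100 (x) by 90 (y) by 20 mm high, about 140 g; green band at its -x end, green cross on top. Origin: centre of its underside; z up. It lies in one of three lanes (varies), x about along the lane, 2-7 mm from the back stop, 3-5 mm from the walls: no room to take its edges. It slides easily on the deck; 5-20 N of press near the middle of its top carries it along.
- carton_blue: A bystander: a carton of the same size with a blue band and a blue disc, in another lane. Origin at the centre of its underside. Must stay where it is.
- carton_orange: A bystander: a carton of the same size with an orange band and three orange bars, in another lane. Origin at the centre of its underside. Must stay where it is.
- rack: Fixed aluminium rack, turned up to 0.25 rad. x along the lanes, away from the robot; origin on the mid-line at bench height. Flat deck, top at z 8 mm: x -180 to 120, y -180 to 180 mm. Lanes 98 mm wide, centred on y -102, 0, 102, between 4 mm walls, x 5 to 115, 22 mm high (6 below the cartons' tops); equal back stop at x 115. Yellow strip, painted on the deck: x -155 to -15 (middle -85), y -175 to 175 mm.

How it is judged:
By the outcome, as a careful person would: the job done as asked, in the order asked, and still so for the second after the job is handed in, with the robot touching nothing.
It also fails if it takes over 32 s, if anything falls off the work surface, if the arm or the gripper's body presses on something with over 40 N, if the wrist force passes 120 N, or if a joint passes its speed limit or range.

ROBOT

A 7-joint arm with a two-finger parallel gripper is mounted at the origin on the work surface. World frame = base frame: x ahead of the robot, y to its left, z up, the work surface at z = 0. Lengths are in m, angles in rad, forces in N, time in s.
With the tool pointing down it reaches from about 0.35 to 0.9 m from the base axis. Payload 8.1 kg.
Tool frame: the origin (TCP) lies at the very end of the fingers, on their centre line; the grasp point (between the pads) lies 19 mm behind it; z points along the fingers, x is the direction in which the jaws open and shut, and the axes are right-handed (so a half turn about z gives the same grasp; the last joint's range is limited). The gripper opens to 92 mm and grips with 3 to 60 N. Pads are 19 mm wide; open, the fingers measure 130 mm over their backs; the gripper's body (75 mm by 190 mm) begins 47 mm behind the grasp point.
Start: joints at [1.209, 0.434, 0.025, 1.573, -0.012, 1.134, -0.075], TCP at [0.16, -0.604, 0.19] pointing down, gripper open.
Joint ranges: [-2.62, 2.62], [-0.44, 2.09], [-1.27, 1.32], [0.08, 2.57], [-1.32, 4.46], [0.12, 2], [-2.74, 2.74]. Speed limits (rad/s): [2.22, 2.22, 3.01, 3.01, 3.14, 3.14, 3.14].

INTERFACE

Orientations are given as a rotation vector (axis times angle).
In Python, from cell import status, viewer, arm gives the robot as it stands.
- The arm moves only by the tool jog_arm, never from a script. Its argument "commands" is text: rows parted by semicolons, each of 7 numbers parted by spaces: the closure, from -1 (fully open) to 1 (shut), then the shift along the world's x, y, z normalised to -1 to 1, where 1 is 0.3 m, then the turn, a rotation vector about the world's x, y, z normalised to -1 to 1, where 1 is 2 pi rad. In form: jaw dx dy dz wx wy wz; .... A call has exactly 5 rows; each row shifts and turns the commanded pose from where the row before left it; what a row does not reach is not made up. A row lasts 1/10 s, in which the tool goes at most 50 mm and 8.59 degrees, less where a joint would pass 70% of its speed; a pose out of reach is approached as far as the arm can. A call with a number of a shift or a turn outside -1 to 1 is refused whole. A call with a gripper value outside its range is refused whole. The fingers move at their own pace and stop on an object; "force" is the grip in N (left out, the last holds). Time passes only in rows, so rows that do not move let the fingers close, or fill a call up. It gives the time, the measured TCP pose, the force and the opening at its end, in the units of the state.
- status.observe(): the state, without advancing time (a new reading comes with each control period).
- viewer.get_image(name): name is "scene" or "top" or "wrist"; returns a dict with "pixels" (384x512x3 uint8, red, green, blue), "z_map" (384x512 float32, m along the optical axis (not along the pixel's ray), 0 where there is no reading), "camera_matrix" (3x3 intrinsics, pixels), "k1" (the pictures are not rectified: a ray, as slopes to the right and down, at radius r is drawn at 1 + k1 r^2 times it, then the intrinsics apply), "R" (3x3) and "t" (3): a world point X has camera coordinates R X + t. Camera axes: x right, y down, z forward; pixel columns grow to the right and rows downward; lengths in m; the calibration is good to about 2 mm. A picture is of the moment at which its call begins.
- arm.sign_off(): hands the job in, once; it reports no verdict.
The state is a dict: "clock": time; "joints": joint angles; "dq": joint speeds; "joint_efforts": joint torques, N m; "position": TCP position; "ee_rot": TCP orientation; "force": force on the tool from outside, world axes, zero at the start; "ft_torque": the same for the moment, N m; "width": opening from 0.0 (shut) to 1.0 (fully open).
Only numpy, scipy, OpenCV 4.12 (cv2) and the standard library are available. Lean on these libraries where they do the work, as an engineer would, in place of code of your own. Each camera call takes 0.05 s, during which the arm holds its last target. There are 200 camera calls.

## Working session

There is one attempt and no reset: what is moved stays moved. The work goes in short steps, Python scripts to look and compute and a tool call to move; the robot and the scene stay as the last step left them, time stands still between calls to the robot, and variables do not carry over. Pictures are saved under pics/ and viewed, about 8 in all and at most 12, crops included, and the job is handed in when it is done.

Besides the shell and the picture viewer there is one more tool, called after "Request:" by a JSON object that holds its "op" and its "data", one argument or row to a line. jog_arm: Moves the arm, as the interface text tells. Scaled input: -1 to 1 covers 0.3 m each way for a shift and 2 pi rad each way for a turn. Its arguments: {"type":"object","properties":{"commands":{"type":"string"},"force":{"type":"number"}},"required":["commands"]}

```bash
mkdir -p pics; cat > h.py <<'E'
import numpy as np,cv2
from cell import status,viewer,arm
def snap(n,f):
    im=viewer.get_image(n); cv2.imwrite(f'pics/{f}.png',im['pixels'][:,:,::-1]); np.savez(f'pics/{f}.npz',**im); return im
def ray(im,u,v):
    K=im['camera_matrix']; d=np.array([(u-K[0,2])/K[0,0],(v-K[1,2])/K[1,1]]); s=d.copy()
    for _ in range(20): s=d/(1+float(im['k1'])*(s@s))
    return np.array([s[0],s[1],1.])
def onz(im,u,v,z):
    R=im['R'];c=-R.T@im['t'];w=R.T@ray(im,u,v); return c+w*(z-c[2])/w[2]
E
python3 - <<'E'
from h import *
im=snap('top','top0'); print(status.observe()); print(im['camera_matrix'],im['k1'],im['R'],im['t'])
E
```

```text
{'clock': 0.05, 'joints': array([ 1.20941114,  0.43524306,  0.02497648,  1.57405944, -0.01158214,
        1.13400514, -0.07508983]), 'dq': array([ 0.00249148, -0.00161928,  0.00064532,  0.00056495,  0.00058771,
       -0.00139432, -0.00172398]), 'joint_efforts': array([ 4.33898211e-03, -6.69767475e+01,  9.89415497e-01, -3.15492725e+01,
       -6.07091468e-02,  3.74890887e-02,  1.12187004e-05]), 'position': array([ 0.15973259, -0.60367245,  0.18934716]), 'ee_rot': array([-2.48880058e+00,  1.91579881e+00,  2.09771996e-03]), 'force': array([-0.10942433,  0.25451919,  0.27928726]), 'ft_torque': array([-0.03818615, -0.00137128,  0.0065674 ]), 'width': 0.9950640086798835}
[[409.89935128   0.         260.59143895]
 [  0.         409.89935128 189.29922287]
 [  0.           0.           1.        ]] -0.009403289255307092 [[ 0.02544263 -0.99962732  0.00989435]
 [-0.99592272 -0.02620276 -0.08632126]
 [ 0.08654835 -0.00765777 -0.99621822]] [-0.00180766  0.59980323  0.63386813]
```

View pics/top0.png

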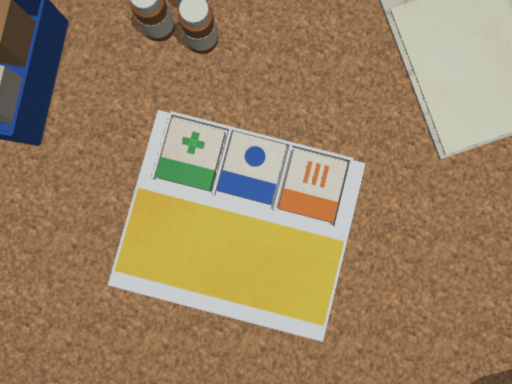

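```bash
cat >> h.py <<'E'
def quad(im,lo,hi,z):
    hsv=cv2.cvtColor(im['pixels'],cv2.COLOR_RGB2HSV); m=cv2.inRange(hsv,lo,hi)
    c=max(cv2.findContours(m,cv2.RETR_EXTERNAL,cv2.CHAIN_APPROX_NONE)[0],key=cv2.contourArea)[:,0]
    P=np.array([onz(im,u,v,z)[:2] for u,v in c.astype(float)])
    (cx,cy),s,a=cv2.minAreaRect((P*1000).astype(np.float32)); return np.array([cx,cy]),s,a
E
python3 - <<'E'
from h import *
im=dict(np.load('pics/top0.npz'))
print('strip',quad(im,(20,120,120),(32,255,255),.008))
for n,lo,hi in (('g',(50,120,50),(80,255,255)),('b',(105,120,50),(120,255,255)),('o',(8,180,180),(16,255,255))): print(n,quad(im,lo,hi,.028))
cv2.imwrite('pics/c0.png',cv2.resize(im['pixels'][100:240,130:290,::-1],None,fx=5,fy=5,interpolation=cv2.INTER_CUBIC)[:600])
E
```

```text
strip (array([491.4692688 ,  61.42926025]), (348.7207946777344, 138.33065795898438), 76.92158508300781)
g (array([621.71575928, 135.58209229]), (90.19953155517578, 30.534074783325195), 77.40464782714844)
b (array([788.30187988, 400.82885742]), (95.44084930419922, 242.485595703125), 82.59414672851562)Traceback (most recent call last):
  File "<stdin>", line 4, in <module>
  File "h.py", line 13, in quad
    c=max(cv2.findContours(m,cv2.RETR_EXTERNAL,cv2.CHAIN_APPROX_NONE)[0],key=cv2.contourArea)[:,0]
      ~~~^^^^^^^^^^^^^^^^^^^^^^^^^^^^^^^^^^^^^^^^^^^^^^^^^^^^^^^^^^^^^^^^^^^^^^^^^^^^^^^^^^^^
ValueError: max() iterable argument is empty
```

Request:
{"op": "jog_arm", "data": {
  "commands": "1 .066 .0975 -.0145 0 0 .0069;1 .066 .0975 -.0145 0 0 .0069;1 .066 .0975 -.0145 0 0 .0069;1 .066 .0975 -.0145 0 0 .0069;1 .066 .0975 -.0145 0 0 .0069",
  "force": 20
}}

```text
clock: 0.55
position: [0.2593, -0.4564, 0.1678]
ee_rot: [-2.683, 1.633, 0.001]
force: [-0.4, -0.3, -0.2]
width: 0.618
```

Request:
{"op": "jog_arm", "data": {
  "commands": "1 .066 .0975 -.0145 0 0 .0069;1 .066 .0975 -.0145 0 0 .0069;1 .066 .0975 -.0145 0 0 .0069;1 .066 .0975 -.0145 0 0 .0069;1 .066 .0975 -.0145 0 0 .0069"
}}

```text
clock: 1.05
position: [0.3582, -0.3103, 0.1462]
ee_rot: [-2.844, 1.334, 0.001]
force: [0.3, -0.3, 0.2]
width: 0.179
```

Request:
{"op": "jog_arm", "data": {
  "commands": "1 .066 .0975 -.0145 0 0 .0069;1 .066 .0975 -.0145 0 0 .0069;1 .066 .0975 -.0145 0 0 .0069;1 .066 .0975 -.0145 0 0 .0069;1 .066 .0975 -.0145 0 0 .0069"
}}

```text
clock: 1.55
position: [0.4572, -0.1642, 0.1244]
ee_rot: [2.972, -1.018, -0.001]
force: [0.7, -0.1, -0.3]
width: 0.003
```

Request:
{"op": "jog_arm", "data": {
  "commands": "1 .066 .0975 -.0145 0 0 .0069;1 .066 .0975 -.0145 0 0 .0069;1 .066 .0975 -.0145 0 0 .0069;1 .066 .0975 -.0145 0 0 .0069;1 .066 .0975 -.0145 0 0 .0069"
}}

```text
clock: 2.05
position: [0.5562, -0.018, 0.1025]
ee_rot: [3.064, -0.691, -0.001]
force: [0.5, 0.2, 0.5]
width: 0.001
```

Request:
{"op": "jog_arm", "data": {
  "commands": "1 .066 .0975 -.0145 0 0 .0069;1 .066 .0975 -.0145 0 0 .0069;1 .066 .0975 -.0145 0 0 .0069;1 .066 .0975 -.0145 0 0 .0069;1 .066 .0965 -.0145 0 0 .0069"
}}

```text
clock: 2.55
position: [0.6552, 0.1278, 0.0805]
ee_rot: [3.121, -0.355, -0.002]
force: [0.4, -1.1, 0.2]
width: 0.005
```

Request:
{"op": "jog_arm", "data": {
  "commands": "1 0 0 -.04 0 0 0;1 0 0 -.04 0 0 0;1 0 0 -.04 0 0 0;1 0 0 -.02 0 0 0;1 0 0 0 0 0 0"
}}

```text
clock: 3.05
position: [0.654, 0.1252, 0.0382]
ee_rot: [3.12, -0.36, -0.003]
force: [-0.1, -0.1, -0.3]
width: 0.007
```

```bash
python3 - <<'E'
from h import *
from scipy.spatial.transform import Rotation as Ro
im=snap('scene','s1'); s=status.observe(); print(s['position'],s['force'],Ro.from_rotvec(s['ee_rot']).as_matrix())
a=snap('wrist','w1')
cv2.imwrite('pics/sw1.png',np.vstack([cv2.resize(x['pixels'],(400,300))[:,:,::-1] for x in (im,a)]))
E
```

```text
[0.65455766 0.1256838  0.03905281] [-0.60987169  0.5717712  -0.28947058] [[ 9.73818619e-01 -2.27325183e-01 -7.47756014e-04]
 [-2.27325639e-01 -9.73818617e-01 -5.94983759e-04]
 [-5.92923936e-04  7.49390376e-04 -9.99999543e-01]]
```

View pics/sw1.png

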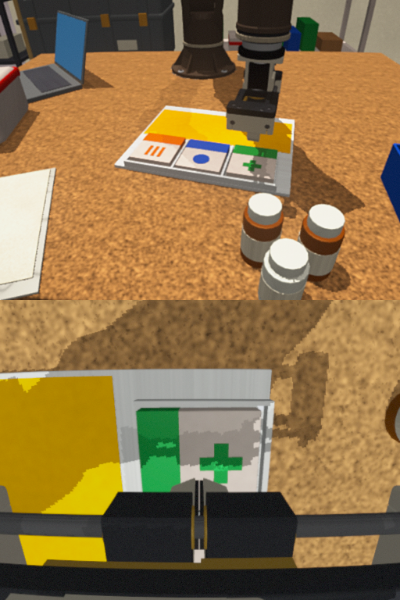

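The gripper is shut above the green carton, fingertip (about pixel 198,545 in the lower picture) close to mid-length of the carton (137–270). Now I lower it gently.

Request:
{"op": "jog_arm", "data": {
  "commands": "1 0 0 -.01 0 0 0;1 0 0 -.01 0 0 0;1 0 0 -.005 0 0 0;1 0 0 -.003 0 0 0;1 0 0 0 0 0 0"
}}

```text
clock: 3.65
position: [0.6549, 0.1268, 0.0309]
ee_rot: [3.121, -0.358, -0.0]
force: [0.6, 0.4, 0.7]
width: -0.001
```

Request:
{"op": "jog_arm", "data": {
  "commands": "1 0 0 -.003 0 0 0;1 0 0 -.003 0 0 0;1 0 0 -.003 0 0 0;1 0 0 0 0 0 0;1 0 0 0 0 0 0"
}}

```text
clock: 4.15
position: [0.6549, 0.1267, 0.0283]
ee_rot: [3.121, -0.358, -0.0]
force: [-0.4, -0.9, 1.4]
width: 0.002
```

Request:
{"op": "jog_arm", "data": {
  "commands": "1 0 0 -.002 0 0 0;1 0 0 -.002 0 0 0;1 0 0 0 0 0 0;1 0 0 0 0 0 0;1 0 0 0 0 0 0"
}}

```text
clock: 4.65
position: [0.6549, 0.1267, 0.0271]
ee_rot: [3.121, -0.358, 0.0]
force: [-0.5, -0.5, -0.4]
width: 0.004
```

Request:
{"op": "jog_arm", "data": {
  "commands": "1 0 0 -.002 0 0 0;1 0 0 -.002 0 0 0;1 0 0 0 0 0 0;1 0 0 0 0 0 0;1 0 0 0 0 0 0"
}}

```text
clock: 5.15
position: [0.655, 0.1267, 0.0259]
ee_rot: [3.121, -0.358, 0.0]
force: [-0.2, -0.5, 1.1]
width: 0.002
```

Request:
{"op": "jog_arm", "data": {
  "commands": "1 0 0 -.002 0 0 0;1 0 0 -.002 0 0 0;1 0 0 0 0 0 0;1 0 0 0 0 0 0;1 0 0 0 0 0 0"
}}

```text
clock: 5.65
position: [0.6549, 0.1268, 0.0247]
ee_rot: [-3.121, 0.358, -0.0]
force: [-0.5, -0.2, 0.8]
width: 0.006
```

```bash
python3 - <<'E'
from h import *
im=dict(np.load('pics/top0.npz'))
def p(u,v):
    z=np.median(im['z_map'][v-2:v+3,u-2:u+3]); return im['R'].T@(ray(im,u,v)*z-im['t'])
for u,v in((195,155),(190,175),(240,180),(255,155),(230,255),(100,200),(50,300),(300,350)): print(u,v,p(u,v).round(4))
E
```

```text
195 155 [0.6523 0.121  0.0278]
190 175 [0.6195 0.1277 0.0282]
240 180 [0.6135 0.0472 0.0286]
255 155 [0.6547 0.0242 0.029 ]
230 255 [0.4924 0.0607 0.0083]
100 200 [0.577  0.2804 0.    ]
50 300 [ 4.116e-01  3.525e-01 -1.000e-04]
300 350 [ 0.3422 -0.057   0.0008]
```

Request:
{"op": "jog_arm", "data": {
  "commands": "1 0 0 -.002 0 0 0;1 0 0 -.002 0 0 0;1 0 0 0 0 0 0;1 0 0 0 0 0 0;1 0 0 0 0 0 0"
}}

```text
clock: 6.15
position: [0.6549, 0.1267, 0.0235]
ee_rot: [3.121, -0.358, 0.0]
force: [0.3, 0.7, -0.4]
width: 0.007
```

```bash
python3 - <<'E'
from h import *
im=snap('scene','s2'); s=status.observe(); print(s['position'],s['force'],s['joint_efforts'].round(2))
X=s['position'];c=im['R']@X+im['t'];K=im['camera_matrix'];u,v=(K@(c/c[2]))[:2];print(u,v,c)
u,v=int(u),int(v)
a=im['pixels'][v-60:v+40,u-70:u+70]
cv2.imwrite('pics/s2c.png',cv2.resize(a,None,fx=5.5,fy=5.5,interpolation=cv2.INTER_CUBIC)[:,:,::-1])
E
```

```text
[0.65492569 0.12674324 0.0235202 ] [0.81030795 0.09105162 0.59844651] [-0.000e+00 -7.830e+01 -8.150e+00 -2.592e+01 -5.000e-02 -3.000e-02
  0.000e+00]
322.2826342497918 207.21962119013293 [0.10966758 0.02324555 0.61040585]
```

View pics/s2c.png

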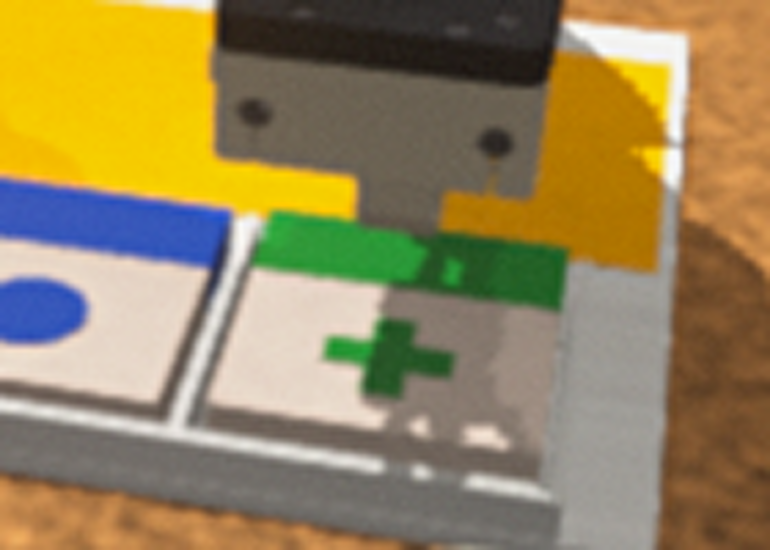

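```bash
python3 - <<'E'
from h import *
im=dict(np.load('pics/s2.npz'))
u0,v0=322-70,207-60
def P(u,v):
    return im['R'].T@(ray(im,u,v)*im['z_map'][v,u]-im['t'])
for cu,cv in((398,190),(398,205),(398,220),(398,228),(398,234),(398,245),(398,270),(370,220),(430,226),(300,150),(300,100),(250,110),(390,360)):
    u,v=round(u0+cu/5.5),round(v0+cv/5.5); print(cu,cv,P(u,v).round(4))
E
```

```text
398 190 [0.6706 0.1238 0.0797]
398 205 [0.6711 0.124  0.0766]
398 220 [0.6682 0.1248 0.0696]
398 228 [0.663  0.1257 0.0645]
398 234 [0.6111 0.1334 0.0273]
398 245 [0.6187 0.1326 0.0283]
398 270 [0.63   0.1316 0.0279]
370 220 [0.6598 0.1186 0.0641]
430 226 [0.6682 0.1338 0.068 ]
300 150 [0.7354 0.0927 0.1313]
300 100 [0.7363 0.092  0.1446]
250 110 [0.7315 0.0801 0.1389]
390 360 [0.6754 0.1259 0.0291]
```

The fingertip (pixel ~398,232 in the crop) is visibly still above the carton. Scene depth puts its end at z ≈ 0.065, while the state says 0.0235. So the z reading disagrees with the cameras by about 40 mm, and I'll go by vision and force.

Request:
{"op": "jog_arm", "data": {
  "commands": "1 0 0 -.02 0 0 0;1 0 0 -.02 0 0 0;1 0 0 -.02 0 0 0;1 0 0 -.01 0 0 0;1 0 0 0 0 0 0"
}}

```text
clock: 6.7
position: [0.6544, 0.1266, 0.0016]
ee_rot: [3.121, -0.358, -0.002]
force: [-0.1, -0.6, 0.1]
width: 0.002
```

```bash
python3 - <<'E'
from h import *
im=snap('scene','s3'); s=status.observe(); print(s['position'],s['force'])
w=snap('wrist','w3'); print('wrist cam pos',-w['R'].T@w['t'], -(lambda q:q['R'].T@q['t'])(np.load('pics/w1.npz')))
w1=np.load('pics/w1.npz')
for q in (w,w1):
  for u,v in((200,150),(300,170),(230,200)): print(u,v,(q['R'].T@(ray(q,u,v)*q['z_map'][v,u]-q['t'])).round(4))
h,wd=im['z_map'].shape
Z=[]
for v in range(140,230):
  for u in range(300,350):
    X=im['R'].T@(ray(im,u,v)*im['z_map'][v,u]-im['t'])
    if abs(X[0]-.655)<.03 and abs(X[1]-.127)<.015 and X[2]>.032: Z.append(X)
Z=np.array(Z); print(len(Z),Z[np.argsort(Z[:,2])][:12].round(4))
a=im['pixels'][147:247,252:392]
cv2.imwrite('pics/s3c.png',np.vstack([cv2.resize(a,(420,300)),cv2.resize(w['pixels'],(420,300))])[:,:,::-1])
E
```

```text
[0.65469964 0.12673159 0.00209728] [-0.21237101  0.53641855  0.03382137]
wrist cam pos [0.6727404  0.20421992 0.19723823] [0.67270467 0.20326569 0.23417153]
200 150 [0.6357 0.1788 0.015 ]
300 170 [0.6865 0.1587 0.0283]
230 200 [0.6468 0.1509 0.0285]
200 150 [0.6309 0.1746 0.0288]
300 170 [0.6893 0.1478 0.0288]
230 200 [0.6409 0.1381 0.0281]
450 [[0.6566 0.1207 0.0382]
 [0.6581 0.122  0.0393]
 [0.6607 0.1294 0.0394]
 [0.6613 0.1309 0.0398]
 [0.6616 0.1323 0.0401]
 [0.6598 0.1248 0.0405]
 [0.6603 0.1233 0.0408]
 [0.6634 0.1336 0.0413]
 [0.6635 0.1351 0.0414]
 [0.6589 0.1157 0.0416]
 [0.659  0.1172 0.0416]
 [0.6617 0.1261 0.0418]]
```

View pics/s3c.png

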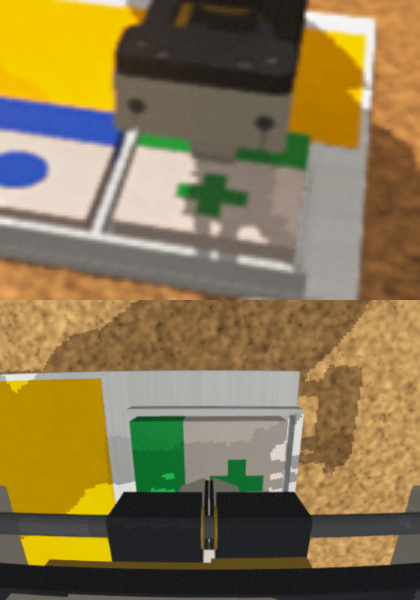

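The fingertip is now about 11 mm above the carton, over the middle near the green cross, by depth. I carry on down in small steps.

Request:
{"op": "jog_arm", "data": {
  "commands": "1 0 0 -.01 0 0 0;1 0 0 -.01 0 0 0;1 0 0 -.006 0 0 0;1 0 0 -.003 0 0 0;1 0 0 0 0 0 0"
}}

```text
clock: 7.3
position: [0.6548, 0.1267, -0.0064]
ee_rot: [3.121, -0.358, -0.0]
force: [0.1, -0.6, 1.3]
width: 0.005
```

Request:
{"op": "jog_arm", "data": {
  "commands": "1 0 0 -.003 0 0 0;1 0 0 -.002 0 0 0;1 0 0 0 0 0 0;1 0 0 0 0 0 0;1 0 0 0 0 0 0"
}}

```text
clock: 7.8
position: [0.655, 0.1267, -0.0076]
ee_rot: [-3.121, 0.358, -0.0]
force: [-0.3, -0.0, 0.5]
width: 0.002
```

Request:
{"op": "jog_arm", "data": {
  "commands": "1 0 0 -.003 0 0 0;1 0 0 -.002 0 0 0;1 0 0 0 0 0 0;1 0 0 0 0 0 0;1 0 0 0 0 0 0"
}}

```text
clock: 8.3
position: [0.6552, 0.1269, -0.0082]
ee_rot: [-3.121, 0.358, -0.001]
force: [-2.3, -0.8, 8.3]
width: 0.005
```

Contact at 8 N. I press slightly harder and begin pulling along the lane.

Request:
{"op": "jog_arm", "data": {
  "commands": "1 0 0 -.0015 0 0 0;1 -.007 .0016 0 0 0 0;1 -.013 .003 0 0 0 0;1 -.013 .003 0 0 0 0;1 -.013 .003 0 0 0 0"
}}

```text
clock: 8.8
position: [0.6432, 0.1302, -0.0082]
ee_rot: [-3.12, 0.358, -0.006]
force: [2.8, -0.6, 6.8]
width: 0.006
```

```bash
cat > m.py <<'E'
from h import *
import sys
im=snap('top',sys.argv[1]); s=status.observe(); print(s['clock'],s['position'],s['force'])
yaw=np.radians(-13.08);ex=np.array([np.cos(yaw),np.sin(yaw)]);ey=np.array([-ex[1],ex[0]]);o=np.array([491.469,61.429])+85*ex
for n,lo,hi in (('g',(50,120,50),(80,255,255)),('b',(105,150,50),(125,255,255)),('o',(5,180,150),(16,255,255))):
  try:
    mk=im['pixels'].copy(); mk[:, :80]=0; mk[:100]=0; mk[345:]=0; mk[:,370:]=0
    q=dict(im,pixels=mk); c,sz,a=quad(q,lo,hi,.028); print(n,((c-o)@ex).round(1),((c-o)@ey).round(1),np.round(sz,1),round(a,2))
  except ValueError: print(n,'none')
E
python3 m.py t4
```

```text
8.85 [ 0.64245084  0.13046633 -0.00820147] [ 2.00811231 -0.58048764  7.13186689]
g none
b 28.7 -17.8 [50.3 31.3] 76.5
o none
```

```bash
cat > w.py <<'E'
from h import *
import sys
yaw=np.radians(-13.08);ex=np.array([np.cos(yaw),np.sin(yaw)]);ey=np.array([-ex[1],ex[0]]);o=np.array([491.469,61.429])+85*ex
def meas(im):
    m=cv2.inRange(cv2.cvtColor(im['pixels'],cv2.COLOR_RGB2HSV),(50,100,30),(85,255,255))
    m=cv2.morphologyEx(m,cv2.MORPH_CLOSE,np.ones((9,9)))
    c=max(cv2.findContours(m,cv2.RETR_EXTERNAL,cv2.CHAIN_APPROX_NONE)[0],key=cv2.contourArea)[:,0]
    P=np.array([onz(im,u,v,.028)[:2]*1000-o for u,v in c.astype(float)]);x=P@ex;y=P@ey
    # front edge line: for y bins min x ; side edge y max
    ys=np.arange(y.min()+5,y.max()-5,3); f=np.array([x[abs(y-k)<2].min() for k in ys if (abs(y-k)<2).any()]); ys=ys[:len(f)]
    p=np.polyfit(ys,f,1); print('front x at ymid',np.median(f).round(1),'slope deg',np.degrees(np.arctan(-p[0])).round(2),'x',x.min().round(1),x.max().round(1),'y',y.min().round(1),y.max().round(1))
if __name__=='__main__':
    for n in sys.argv[1:]: meas(np.load(f'pics/{n}.npz'))
    meas(snap('wrist','wl')); s=status.observe(); print(s['clock'],s['position'],s['force'])
E
python3 w.py w1 w3 top0
```

```text
front x at ymid 9.4 slope deg 0.46 x 9.1 42.9 y 75.0 149.2
front x at ymid 9.1 slope deg 0.62 x 8.8 43.5 y 94.6 149.9
front x at ymid 9.2 slope deg 0.47 x 8.8 41.5 y 56.3 147.7
front x at ymid -4.2 slope deg 0.33 x -4.4 30.5 y 100.7 150.6
8.9 [ 0.64241749  0.13042479 -0.00821459] [ 0.3581944  -0.21084089  7.95145548]
```

The carton follows without slip: it moved 13.5 mm against 13 mm for the tool. I keep pulling.

Request:
{"op": "jog_arm", "data": {
  "commands": "1 -.0195 .0045 0 0 0 0;1 -.0195 .0045 0 0 0 0;1 -.0195 .0045 0 0 0 0;1 -.0195 .0045 0 0 0 0;1 -.0195 .0045 0 0 0 0"
}}

```text
clock: 9.4
position: [0.6139, 0.137, -0.0082]
ee_rot: [-3.12, 0.358, -0.006]
force: [2.1, 0.5, 6.2]
width: 0.005
```

```bash
python3 w.py
```

```text
front x at ymid -33.4 slope deg 0.49 x -33.6 1.2 y 100.7 150.6
9.45 [ 0.61282022  0.13743087 -0.00822108] [ 0.31940179 -1.65251095  7.4288543 ]
```

Request:
{"op": "jog_arm", "data": {
  "commands": "1 -.0195 .0045 0 0 0 0;1 -.0225 .0052 0 0 0 0;1 -.0225 .0052 0 0 0 0;1 -.0225 .0052 0 0 0 0;1 -.0225 .0052 0 0 0 0"
}}

```text
clock: 9.95
position: [0.5811, 0.1447, -0.0082]
ee_rot: [-3.12, 0.358, -0.006]
force: [2.8, -0.6, 7.6]
width: 0.006
```

Request:
{"op": "jog_arm", "data": {
  "commands": "1 -.0225 .0052 0 0 0 0;1 -.0225 .0052 0 0 0 0;1 -.0225 .0052 0 0 0 0;1 -.0225 .0052 0 0 0 0;1 -.0225 .0052 0 0 0 0"
}}

```text
clock: 10.45
position: [0.5474, 0.1527, -0.0083]
ee_rot: [-3.119, 0.358, -0.007]
force: [2.2, -0.7, 6.9]
width: 0.003
```

```bash
python3 w.py
```

```text
front x at ymid -101.7 slope deg 0.35 x -101.8 -67.1 y 100.8 150.7
10.5 [ 0.54614214  0.15306194 -0.00826609] [-0.2174829  -0.91014322  9.31534889]
```

Remaining: 33 mm.

Request:
{"op": "jog_arm", "data": {
  "commands": "1 -.0225 .0052 0 0 0 0;1 -.0225 .0052 0 0 0 0;1 -.0225 .0052 0 0 0 0;1 -.0225 .0052 0 0 0 0;1 -.0185 .0043 0 0 0 0"
}}

```text
clock: 11.0
position: [0.5148, 0.1604, -0.0083]
ee_rot: [-3.119, 0.358, -0.006]
force: [2.9, 0.2, 8.3]
width: 0.001
```

Request:
{"op": "jog_arm", "data": {
  "commands": "1 0 0 0 0 0 0;1 0 0 0 0 0 0;1 0 0 .003 0 0 0;1 0 0 .01 0 0 0;1 0 0 .03 0 0 0"
}}

```text
clock: 11.5
position: [0.512, 0.1592, 0.003]
ee_rot: [3.12, -0.358, -0.002]
force: [-0.6, -0.6, 0.8]
width: 0.01
```

Request:
{"op": "jog_arm", "data": {
  "commands": "1 0 0 .1 0 0 0;1 0 0 .1 0 0 0;1 0 0 .1 0 0 0;1 0 0 .1 0 0 0;1 0 0 .05 0 0 0"
}}

```text
clock: 12.0
position: [0.5136, 0.1602, 0.1415]
ee_rot: [-3.12, 0.357, -0.005]
force: [0.6, 0.2, -0.7]
width: 0.004
```

Request:
{"op": "jog_arm", "data": {
  "commands": "1 0 -.12 0 0 0 0;1 0 -.14 0 0 0 0;1 0 -.14 0 0 0 0;1 0 -.14 0 0 0 0;1 0 -.14 0 0 0 0"
}}

```text
clock: 12.5
position: [0.5124, -0.046, 0.1389]
ee_rot: [-3.121, 0.357, -0.001]
force: [1.1, 0.8, -0.7]
width: 0.004
```

Request:
{"op": "jog_arm", "data": {
  "commands": "1 0 -.14 0 0 0 0;1 0 -.14 0 0 0 0;1 0 -.14 0 0 0 0;1 0 -.14 0 0 0 0;1 0 -.1 0 0 0 0"
}}

```text
clock: 13.0
position: [0.5119, -0.2458, 0.1387]
ee_rot: [3.12, -0.361, 0.0]
force: [0.7, 0.0, -0.9]
width: 0.003
```

```bash
python3 m.py t9; python3 - <<'E'
from w import *
meas(np.load('pics/t9.npz'))
E
```

```text
13.05 [ 0.51125576 -0.25130618  0.13847363] [ 0.30338412 -5.93154372  0.29657223]
g -119.7 102.6 [89.  30.1] 77.21
b 28.8 1.2 [88.3 31.3] 76.73
o none
front x at ymid -135.5 slope deg 0.29 x -135.9 -103.9 y 57.6 148.2
```

View pics/t9.png

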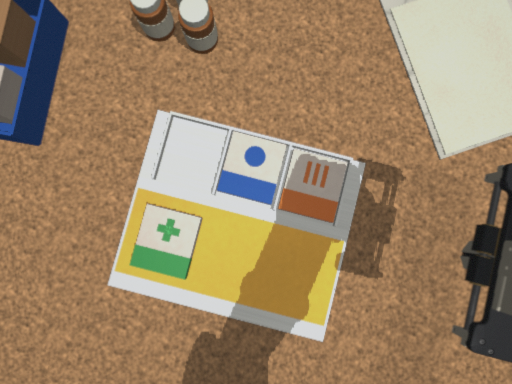

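The green carton lies squarely inside the yellow strip (pixels ~131–201, 204–278). Blue and orange look unmoved, and the arm is clear on the right. I compare blue and orange with the first picture, let the arm settle, then hand in.

Request:
{"op": "jog_arm", "data": {
  "commands": "1 0 0 0 0 0 0;1 0 0 0 0 0 0;1 0 0 0 0 0 0;1 0 0 0 0 0 0;1 0 0 0 0 0 0"
}}

```text
clock: 13.55
position: [0.513, -0.2415, 0.1384]
ee_rot: [-3.121, 0.355, -0.0]
force: [0.4, -0.3, 0.1]
width: 0.004
```

```bash
python3 - <<'E'
from h import *
a,b=np.load('pics/top0.npz'),snap('top','t10')
for n,(y0,y1,x0,x1) in dict(blue=(125,210,215,290),orange=(145,228,275,355)).items():
    g=[cv2.Canny(q['pixels'][y0:y1,x0:x1],60,150).astype(np.float32) for q in (a,b)]
    h=[cv2.cvtColor(q['pixels'][y0:y1,x0:x1],cv2.COLOR_RGB2HSV)[:,:,1].astype(np.float32) for q in (a,b)]
    print(n,'shift px',cv2.phaseCorrelate(*h),cv2.phaseCorrelate(*g))
print(status.observe()['force'],np.abs(status.observe()['dq']).max())
E
```

```text
blue shift px ((0.518118291278931, 0.004776115833735162), 0.9911118589330603) ((0.5255031957314884, 0.0025518785523530596), 0.8980739842167607)
orange shift px ((-0.01257727662809316, -0.00901063354818632), 0.99864075978597) ((0.20902919401176945, -0.04295392381632013), 0.6702466169993083)
[0.04202143 0.5298009  0.24131554] 0.004566330889818577
```

```bash
python3 - <<'E'
from h import *
a,b=np.load('pics/top0.npz'),np.load('pics/t10.npz')
h=[cv2.cvtColor(q['pixels'][125:210,215:290],cv2.COLOR_RGB2HSV)[:,:,1].astype(np.float32) for q in (a,b)]
print(cv2.phaseCorrelate(h[0],h[0]), np.abs(h[0]-h[1]).mean())
print(arm.sign_off())
E
```

```text
((0.5, 0.0), 1.0) 2.1825883
the job is handed in; nothing more can be done
None
```

The green carton is on the yellow strip and the job is handed in at about 13.6 s of the 32 s allowed. I pressed the shut fingertips on its top with about 7–9 N, pulled it some 145 mm straight down its lane, then lifted off and moved the arm clear.

**Last checks**
- **Green carton:** its front edge is at rack x ≈ −135.5 mm, so its centre is at about −85, the middle of the strip. It sits at y ≈ 102.6 mm, turned about 0.3° from square, wholly on the strip.
- **Blue and orange cartons:** the first and last top pictures show no movement. Blue first read a 0.5 px shift, but comparing the first picture with itself gave the same 0.5 px, so it comes from the method.
- **Arm:** clear of everything and still, with under 1 N on the tool.

**What disagreed:** the state's z reading for the fingertip was about 37–40 mm too low compared with the cameras and the contact. Contact came at a reading of −0.008 m, although the carton's top is at 0.028 m. I did not find the cause, and set the press by camera depth and force instead. One tool-force reading of −5.9 N, taken just as the arm stopped, was gone at the next reading.

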